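# Click the blue filter cartridge into its holder

### The arm

A 6-joint arm with a two-finger parallel gripper is mounted at the origin on the work surface. World frame = base frame: x ahead of the robot, y to its left, z up, the work surface at z = 0. Lengths are in mm, angles in degrees, forces in N, time in s.
With the tool pointing down it reaches from about 300 to 850 mm from the base axis. Payload 4.2 kg.
Tool frame: the origin (TCP) lies midway between the tips of the shut fingers; the grasp point (between the pads) lies env.grip_depth behind it (env.grip_depth is the distance from the TCP to the grasp point, in mm); z points along the fingers, y is the direction in which the jaws open and shut (so a half turn about z gives the same grasp; the last joint's range is limited). The gripper opens to 91 mm and grips with 3 to 60 N. Pads are 32 mm wide; open, the fingers measure 118 mm over their backs; the gripper's body (76 mm by 178 mm) begins 60 mm behind the grasp point.
Start: joints at [-66.406, 18.312, 89.639, -0, 72.044, -1.146], TCP at [240.648, -522.241, 177.976] pointing down, gripper open.
Joint ranges: [-177.97, 177.97], [-48.28, 115.42], [12.27, 149.76], [-77.06, 257.06], [2.81, 150.46], [-146.56, 146.56]. Speed limits (degrees/s): [147.25, 147.25, 180, 180, 180, 180].

### API

Orientations are given as [roll, pitch, yaw] about the fixed x, y, z axes, in that order (R = Rz(yaw) Ry(pitch) Rx(roll)).
In Python, from workcell import env, cams, spotter gives the robot as it stands.
- The arm moves only by the tool apply_moves, never from a script. Its argument "plan" is a list of rows, each an object with "jaw": the closure, from 0 (fully open) to 1 (shut); "delta_pos": the shift along the tool's x, y, z in mm, a list of three; "spin": the turn about the tool's z in rad. In form: [{"jaw": jaw, "delta_pos": [dx, dy, dz], "spin": spin}, ...]. A call has exactly 8 rows; each row is the pose to reach, as a shift and turn from the pose measured when the call began, along the tool's axes at that moment; what a row does not reach only later rows make up. A row lasts 1/8 s, in which the tool goes at most 62.5 mm and 10.7 degrees, less where a joint would pass 70% of its speed; a pose out of reach is approached as far as the arm can. A call with a gripper value outside its range is refused whole. The fingers move at their own pace and stop on an object; "squeeze" is the grip in N (left out, the last holds). Time passes only in rows, so rows that repeat a pose let the fingers close, or fill a call up. It gives the time, the measured TCP pose, the force and the opening at its end, in the units of the state.
- env.state(): the state, without advancing time (a new reading comes with each control period).
- cams.grab_frame(name): name is "side" or "top" or "wrist"; returns the picture (420x560x3 uint8, red, green, blue); there is no depth.
- cams.calibration(name): a dict with "camera_matrix" (3x3 intrinsics, pixels), "rvec" (rotation vector, rad) and "tvec" (3), from world to camera coordinates, as OpenCV has them. Camera axes: x right, y down, z forward; pixel columns grow to the right and rows downward; lengths in mm; the calibration is good to about 2 mm. A picture is of the moment at which its call begins: read the wrist's pose just before it. calibration takes no time and is no camera call; for the wrist camera it gives the pose at the moment of the call.
- env.job_done(): hands the job in, once; it reports no verdict.
Trained networks look in the newest picture that a camera, given by its name, has taken for a name from the list of things; names that differ only in an ending like _2 or _b are one class to them, and where a whole thing is asked for, a point or a joint stands for the part that bears it (a point fixed in the world has none). Each returns a list of dicts, best first, with "confidence" (0 to 1); they miss things now and then, are a little off and sometimes report something else, mostly with a low value. They report only what shows in the picture. A call takes as long as a camera call. They do not tell look-alikes from the thing itself.
- spotter.masks_of(camera, target): "region" (420x560 bool, what is visible of it) and "extent" ([left, top, right, bottom] in pixels, round what is visible of it).
The state is a dict: "time_s": time; "qpos": joint angles; "qvel": joint speeds; "effort": joint torques, N m; "ee_pos": TCP position; "ee_rot": TCP orientation; "force": force on the tool from outside, world axes, zero at the start; "torque": the same for the moment, N m; "gripper_width": finger opening in mm.
Only numpy, scipy, OpenCV 4.12 (cv2) and the standard library are available. Lean on these libraries where they do the work, as an engineer would, in place of code of your own. Each camera call takes 0.05 s, during which the arm holds its last target.

### The job

Take the blue-capped filter cartridge out of the rack and push it down into the white filter holder, past the sprung side ball, until it clicks and sits fully home, then let go of it. The height of the seat differs from holder to holder, so feel for the click and the stop, and do not force the cartridge hard against it. Leave the other cartridges, the amber jar and the beaker where they stand.

Things in the scene. Friction and masses are not known exactly. Their poses are not given: they have to be found in the camera images.
- cart_blue_mid (a point): Centre (50 mm above its underside) of the blue-capped cartridge: upright block, 40 (its x) by 26 (its y) by 100 mm tall, z up, 0.08 to 0.17 kg, white, top 36 mm blue. Same turned half round. Foot: lowest 14 mm, its x faces rounded in below to 7 mm radius, square-edged on top; above it, 14 to 28 mm up, a groove 5 mm deep in both x faces takes the ball. Pinch across the 26 mm
- cart_green_mid (a point): Centre of the same kind of cartridge with a green cap, in another pocket; leave it
- cart_orange_mid (a point): Centre of the same kind of cartridge with an orange cap, in another pocket; leave it
- rack: Fixed dark grey rack, 190 mm (its x) by 62 mm (its y), 30 mm high, origin at the centre of its underside. Three pockets 43 by 29 mm, 20 mm deep, in a row along its x at -62, 0 and +62 mm; cartridges stand in them, 20 mm deep, with their long (40 mm) side along its x
- holder: Fixed white filter holder, 110 mm (its x) by 100 mm (its y), 80 mm high, origin at the centre of its underside, z up. A well opens in the middle of its top; its +x wall carries the sprung ball. The rigid seat (floor of the well) lies 33 to 57 mm below the mouth, set differently each time and not measured; the ball goes with it. A red pin in the +x face comes out as the ball is pushed back
- holder_mouth (a point): Centre of the well's mouth, in the holder's top face. The well is 42.4 mm (holder x) by 28.4 mm (holder y), its mouth bevelled 4 mm at 45 degrees; the cartridge goes in upright with its long side along the holder's x, either way round. Seated, it stands 43 to 67 mm out of the mouth
- holder_ball (a point): Mid height of the sprung ball in the well's +x wall, 25 mm below the mouth. The 12 mm steel ball sits within 12 mm of it, 20 mm above the seat, standing 4.8 mm into the well; spring 8 N + 2 N/mm. The foot meets it 21 mm above the seat and drags past it (5 to 12 N); over the last 6 mm it springs into the groove (click), the push drops, and at the seat it climbs steeply
- amber_jar_mid (a point): Centre of a closed amber jar, 52 mm across, 90 mm high, standing on the bench; leave it
- beaker_mid (a point): Centre of a small open glass beaker, 52 mm across, 65 mm high, standing on the bench; leave it
Mind the look-alikes: they are no part of the job. Leave any pink, purple or red look-alike of the part that bears cart_blue_mid alone.

How it is judged:
By the outcome, as a careful person would: the job done as asked, in the order asked, and still so for the second after the job is handed in, with the robot touching nothing.
It also fails if it takes over 54 s, if anything falls off the work surface, if the arm or the gripper's body presses on something with over 40 N, if the wrist force passes 120 N, or if a joint passes its speed limit or range.

## Working session

There is one attempt and no reset: what is moved stays moved. The work goes in short steps, Python scripts to look and compute and a tool call to move; the robot and the scene stay as the last step left them, time stands still between calls to the robot, and variables do not carry over. Pictures are saved under pics/ and viewed, and the job is handed in when it is done.

Besides the shell and the picture viewer there is one more tool, called after "Call:" as name(argument=value, ...) on one line, values as JSON. apply_moves: Moves the arm, as the interface text tells. Its arguments: {"type":"object","properties":{"plan":{"type":"array"},"squeeze":{"type":"number"}},"required":["plan"]}

```bash
mkdir -p pics; ls
python3 - <<'E'
from workcell import env,cams,spotter
import cv2
print(env.state(), env.grip_depth)
for n in ["side","top","wrist"]:
    im=cams.grab_frame(n); cv2.imwrite(f"pics/{n}0.png",im[:,:,::-1])
    c=cams.calibration(n); print(n,c)
E
```

```text
pics
{'time_s': 0.0, 'qpos': array([-6.64052319e+01,  1.83535379e+01,  8.97063541e+01, -1.76521096e-03,
        7.20411313e+01, -1.14553713e+00]), 'qvel': array([ 0.00401628,  0.00186865,  0.04233558, -0.04884586,  0.02079715,
       -0.06725978]), 'effort': array([ 5.13474024e-04, -4.12460554e+01, -2.31969631e+01,  7.26648071e-02,
        4.54825989e-02, -1.31159595e-04]), 'ee_pos': array([ 240.41450691, -521.72033418,  177.10164949]), 'ee_rot': array([-1.79898963e+02, -3.41752374e-04,  2.47408507e+01]), 'force': array([-0.18910164,  0.2988783 ,  0.11132262]), 'torque': array([ 0.03905193, -0.01715124, -0.04285541]), 'gripper_width': 91.37446055972669} 18.8
side {'camera_matrix': array([[395.34790927,   0.        , 275.52738141],
       [  0.        , 395.34790927, 208.62111216],
       [  0.        ,   0.        ,   1.        ]]), 'rvec': array([ 2.33647332, -0.86280076,  0.29795962]), 'tvec': array([-478.15724893,  283.90048036,  581.78597967])}
top {'camera_matrix': array([[447.84556195,   0.        , 288.00254234],
       [  0.        , 447.84556195, 207.65911601],
       [  0.        ,   0.        ,   1.        ]]), 'rvec': array([ 2.15802215, -2.19214692,  0.08954106]), 'tvec': array([ -61.8482944 ,  562.77852958, 1086.9504874 ])}
wrist {'camera_matrix': array([[304.61079935,   0.        , 277.75027128],
       [  0.        , 304.61079935, 209.54834801],
       [  0.        ,   0.        ,   1.        ]]), 'rvec': array([-2.46815021,  1.58020592,  0.19605035]), 'tvec': array([-573.80896655,  -26.59772016,  390.15433841])}
```

View pics/side0.png

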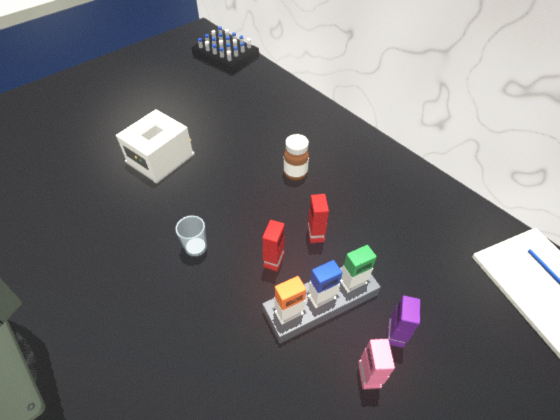

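View pics/top0.png

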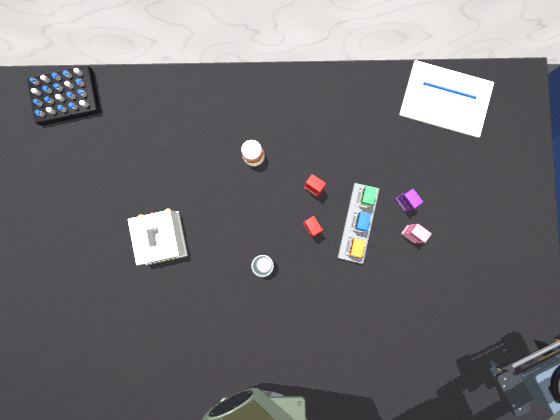

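View pics/wrist0.png

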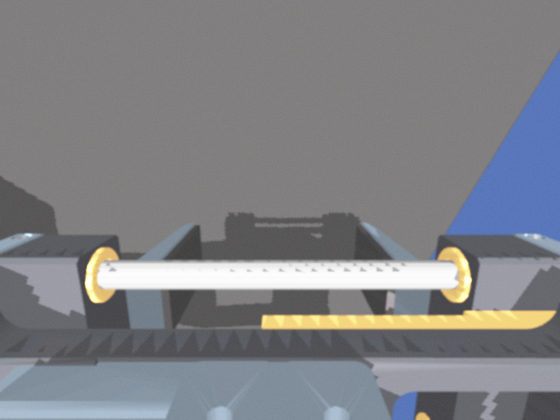

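Run:
```python
from workcell import env,cams,spotter
import cv2,numpy as np
for n in ["side","top"]:
    im=cv2.imread(f"pics/{n}0.png")
    d={}
    for t in ["cart_blue_mid","cart_green_mid","cart_orange_mid","rack","holder"] :
        r=spotter.masks_of(n,t)
        print(n,t,[(round(q['confidence'],2),q['extent'],int(q['region'].sum())) for q in r])
        for i,q in enumerate(r[:3]): d[f"{t}_{i}"]=q['region']
    np.savez(f"m_{n}.npz",**d)
im=cv2.imread("pics/side0.png"); a=cv2.resize(im[105:185,105:205],None,fx=6,fy=6,interpolation=cv2.INTER_CUBIC); cv2.imwrite("pics/sh.png",a)
im=cv2.imread("pics/top0.png"); a=cv2.resize(im[200:275,120:200],None,fx=7,fy=7,interpolation=cv2.INTER_CUBIC); cv2.imwrite("pics/th.png",a)
```

```text
side cart_blue_mid [(0.93, [359.4, 340.0, 394.6, 390.6], 1328), (0.93, [388.7, 295.4, 418.1, 345.0], 1245), (0.78, [262.8, 219.6, 283.3, 273.0], 897), (0.76, [312.5, 193.5, 327.6, 241.1], 807), (0.61, [309.7, 261.6, 342.5, 310.0], 1125)]
side cart_green_mid [(0.96, [340.6, 245.2, 373.2, 293.7], 1180)]
side cart_orange_mid [(0.76, [272.8, 277.5, 306.6, 323.8], 1095)]
side rack [(0.7, [264.2, 277.4, 378.1, 345.7], 2288)]
side holder [(0.59, [114.8, 109.4, 192.1, 183.1], 3510)]
top cart_blue_mid [(0.85, [308.2, 173.4, 323.9, 195.9], 264), (0.8, [304.9, 218.3, 319.3, 236.7], 196), (0.73, [352.9, 212.4, 370.4, 231.3], 297), (0.7, [392.3, 186.3, 423.4, 208.5], 408), (0.23, [343.2, 238.7, 366.0, 258.4], 297)]
top cart_green_mid [(0.69, [354.2, 184.1, 377.7, 210.3], 339)]
top cart_orange_mid [(0.83, [347.5, 239.5, 367.6, 256.3], 298)]
top rack [(0.91, [340.8, 183.7, 380.3, 264.1], 989)]
top holder [(0.86, [128.6, 209.1, 189.8, 268.2], 2534)]
```

View pics/sh.png

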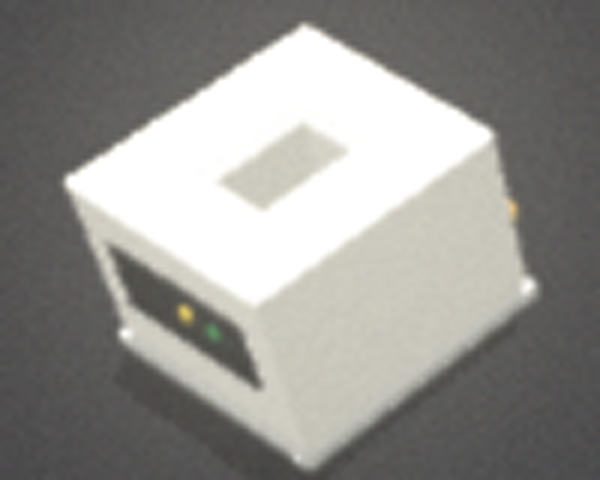

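View pics/th.png

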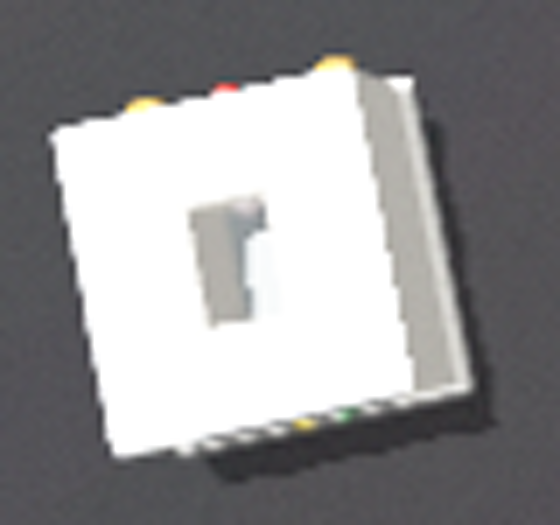

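Run:
```python
import cv2
im=cv2.imread("pics/side0.png"); a=cv2.resize(im[235:345,255:385],None,fx=5,fy=5,interpolation=cv2.INTER_CUBIC); cv2.imwrite("pics/sr.png",a)
im=cv2.imread("pics/top0.png"); a=cv2.resize(im[178:268,330:390],None,fx=6.5,fy=6.5,interpolation=cv2.INTER_CUBIC); cv2.imwrite("pics/tr.png",a)
```

```text
(no output)
```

View pics/sr.png

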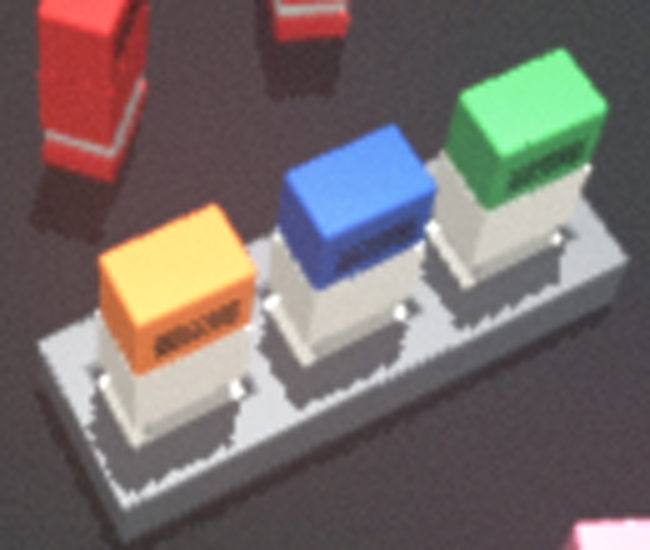

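View pics/tr.png

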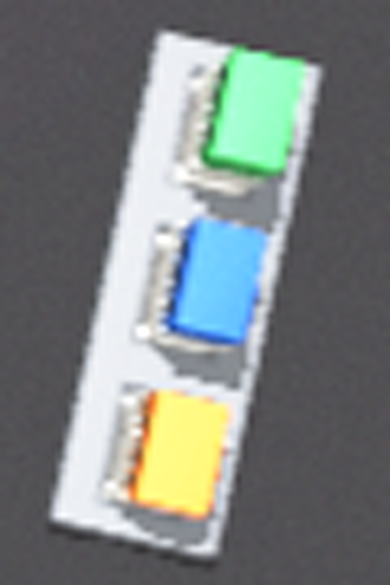

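```bash
cat > h.py <<'E'
import numpy as np,cv2
from scipy.optimize import least_squares
from workcell import env,cams,spotter
def proj(P,c): return cv2.projectPoints(np.asarray(P,float).reshape(-1,3),c['rvec'],c['tvec'],c['camera_matrix'],None)[0].reshape(-1,2)
def unc(pts,f,off): return (np.array(pts,float)+.5)/f-.5+np.array(off)
def T(p,L):
    x,y,a=p; c,s=np.cos(a),np.sin(a); L=np.asarray(L,float)
    return np.c_[x+c*L[:,0]-s*L[:,1], y+s*L[:,0]+c*L[:,1], L[:,2]]
def ray(uv,c,z):
    R=cv2.Rodrigues(c['rvec'])[0]; K=np.linalg.inv(c['camera_matrix']); C=-R.T@c['tvec']
    d=R.T@K@np.array([uv[0],uv[1],1]); return C+d*(z-C[2])/d[2]
E
python3 - <<'E'
from h import *
S=cams.calibration('side');Tp=cams.calibration('top')
hs=unc([(305,25),(493,133),(257,305),(67,182)],6,(105,105))
ht=unc([(55,132),(350,72),(410,390),(118,457)],7,(120,200))
print([ray(p,S,80).round(1) for p in hs]);print([ray(p,Tp,80).round(1) for p in ht])
rs=unc([(40,347),(125,503),(627,262)],5,(255,235)); rt=unc([(160,32),(322,68),(215,555),(52,520)],6.5,(330,178))
print([ray(p,S,30).round(1) for p in rs]);print([ray(p,Tp,30).round(1) for p in rt])
bs=unc([(287,172),(395,125),(437,187),(322,233)],5,(255,235)); bt=unc([(192,222),(268,228),(243,342),(172,330)],6.5,(330,178))
print([ray(p,S,110).round(1) for p in bs]);print([ray(p,Tp,110).round(1) for p in bt])
# fits
def fit(obs,p0,z=False):
    def f(p):
        r=[]
        for c,L,uv in obs:
            L=np.array(L,float)
            if z: L=L+[0,0,p[3]]
            r.append((proj(T(p[:3],L),c)-uv).ravel())
        return np.concatenate(r)
    return least_squares(f,p0)
def rect(a,b,z): return np.array([(a,b,z),(a,-b,z),(-a,-b,z),(-a,b,z)],float)/1
H=rect(55,50,80)
# top view order: up-left, up-right, down-right, down-left ; +x up => ul=(+x,+y), ur=(+x,-y)
# side: A back?, B right, C front, D left
W=[ray(p,Tp,80) for p in ht]; c0=np.mean(W,0); v=W[0]-W[3]; a0=np.arctan2(v[1],v[0])
import itertools
print('a0',np.degrees(a0),c0)
Hp=proj(T((c0[0],c0[1],a0),H),S); idx=[int(np.argmin(np.linalg.norm(Hp-u,axis=1))) for u in hs]; print(idx)
for o in ([(Tp,H,ht)],[(S,H[idx],hs)],[(Tp,H,ht),(S,H[idx],hs)]):
  for z in (0,1):
    r=fit(o,[c0[0],c0[1],a0]+[0]*z,z); print('holder',r.x[:2].round(1),np.degrees(r.x[2]).round(2),r.x[3:],'res',np.abs(r.fun).max().round(2),r.fun.round(1))
R=rect(95,31,30)
W=[ray(p,Tp,30) for p in rt]; c0=np.mean(W,0); v=W[0]-W[3]; a0=np.arctan2(v[1],v[0])
B=rect(20,13,110)
def m(L,uv,c):
    Hp=proj(T((c0[0],c0[1],a0),L),c); idx=[int(np.argmin(np.linalg.norm(Hp-u,axis=1))) for u in uv]; print(idx); return L[idx]
Rs=m(R,rs,S);Bs=m(B,bs,S)
os_=unc([(100,255),(217,204),(255,272),(138,320)],5,(255,235));gs=unc([(460,95),(563,48),(607,105),(493,155)],5,(255,235))
Os=m(B-[62,0,0],os_,S);Gs=m(B+[62,0,0],gs,S)
for n,o in dict(rt=[(Tp,R,rt)],rs=[(S,Rs,rs)],bs=[(S,Bs,bs)],cs=[(S,Bs,bs),(S,Os,os_),(S,Gs,gs)],all=[(Tp,R,rt),(S,Rs,rs),(S,Bs,bs),(S,Os,os_),(S,Gs,gs)],ball=[(S,Bs,bs),(Tp,B,bt)]).items():
  for z in (0,1):
    r=fit(o,[c0[0],c0[1],a0]+[0]*z,z); print(n,r.x[:2].round(1),np.degrees(r.x[2]).round(2),r.x[3:],'res',np.abs(r.fun).max().round(2),r.fun.round(1))
E
```

```text
[array([539.3, 309.1,  80. ]), array([559. , 210.6,  80. ]), array([451.5, 186.9,  80. ]), array([431.6, 285.5,  80. ])]
[array([537.5, 307.7,  80. ]), array([556.1, 208.5,  80. ]), array([449.3, 187.6,  80. ]), array([428.5, 284.9,  80. ])]
[array([ 438.2, -190.8,   30. ]), array([ 425.4, -248. ,   30. ]), array([ 607.1, -295. ,   30. ])]
[array([ 621.2, -235.7,   30. ]), array([ 606.4, -296.9,   30. ]), array([ 422.9, -250.7,   30. ]), array([ 436.9, -189.9,   30. ])]
[array([ 508.3, -225.9,  110. ]), array([ 544.6, -235.4,  110. ]), array([ 538.7, -258.7,  110. ]), array([ 501.9, -247.3,  110. ])]
[array([ 542.4, -233.3,  110. ]), array([ 539.8, -259.9,  110. ]), array([ 499.9, -249.9,  110. ]), array([ 504.5, -225.2,  110. ])]
a0 11.786916585512875 [492.8457445  247.17142044  80.        ]
[0, 1, 2, 3]
holder [492.8 247.2] 11.39 [] res 0.26 [ 0.3  0.2 -0.2 -0.2  0.1  0.2 -0.2 -0.2]
holder [492.8 246.7] 11.39 [1.49761469] res 0.25 [ 0.2  0.2 -0.2 -0.2  0.2  0.2 -0.2 -0.2]
holder [495.4 248. ] 11.87 [] res 0.27 [ 0.   0.3  0.3 -0.  -0.1 -0.3 -0.2  0.1]
holder [495.6 248.7] 11.87 [-0
[... 1216 characters left out ...]
] res 1.87 [-0.3 -0.7 -0.8 -0.6 -0.8 -0.2 -0.5 -0.7 -0.6 -1.  -0.5  1.2  0.3 -0.3
 -1.3 -0.1 -0.1 -1.   0.7  0.   0.5  1.6 -1.  -0.1 -0.2 -0.7  0.7 -0.1
 -0.5  1.7 -0.9 -0.4  0.  -0.7  1.   0.5  1.9  0.7]
all [ 523.1 -242. ] -14.04 [0.2909069] res 1.88 [-0.3 -0.6 -0.7 -0.5 -0.7 -0.2 -0.4 -0.6 -0.7 -1.  -0.6  1.2  0.3 -0.3
 -1.3 -0.2 -0.1 -1.   0.7  0.   0.5  1.6 -1.  -0.1 -0.2 -0.8  0.7 -0.1
 -0.5  1.7 -0.9 -0.5  0.  -0.8  1.   0.5  1.9  0.7]
ball [ 522.8 -241.9] -14.38 [] res 1.7 [-1.5 -0.1 -0.2 -0.8  0.5  0.3  0.2  1.7  0.4 -1.3 -0.2  0.4 -0.2 -0.1
 -0.4 -0.9]
ball [ 522.3 -242.2] -14.37 [1.5567124] res 1.51 [-1.5 -0.3 -0.2 -1.   0.6  0.   0.2  1.5  0.6 -1.2  0.   0.5  0.1  0.1
 -0.2 -0.8]
```

```bash
cat >> h.py <<'E'
from scipy.spatial.transform import Rotation as Ro
def rel(target,yaw,s=None):
    s=s or env.state(); R=Ro.from_euler('xyz',s['ee_rot'],degrees=True).as_matrix()
    d=R.T@(np.array(target)-s['ee_pos']); return d.round(1), round(-np.radians((yaw-s['ee_rot'][2]+180)%360-180),4)
E
python3 - <<'E'
from h import *
c=cams.calibration('wrist'); s=env.state()
R=cv2.Rodrigues(c['rvec'])[0]; C=-R.T@c['tvec']; Rt=Ro.from_euler('xyz',s['ee_rot'],degrees=True).as_matrix()
print(C, Rt.T@(C-s['ee_pos']), Rt.T@R.T)
print(rel([523,-242,177],-14),s['time_s'])
E
```

```text
[ 302.57081919 -493.31040973  384.64426361] [  68.3424877    -0.32362546 -206.65501626] [[-1.76248569e-04 -9.70370799e-01 -2.41620532e-01]
 [ 9.99999876e-01 -5.83369040e-05 -4.95157088e-04]
 [ 4.66390585e-04 -2.41620589e-01  9.70370689e-01]]
(array([ 373.7, -136.3,    1. ]), np.float64(0.6761)) 0.65
```

Run:
```python
from h import *
print(rel([474.5,-230,180],-14))
```

```text
(array([ 334.7, -167.5,   -2. ]), np.float64(0.6761))
```

Call:
apply_moves(plan=[{"jaw": 0,"delta_pos": [45,-22,-2],"spin": 0.09},{"jaw": 0,"delta_pos": [95,-48,-2],"spin": 0.2},{"jaw": 0,"delta_pos": [145,-73,-2],"spin": 0.3},{"jaw": 0,"delta_pos": [195,-98,-2],"spin": 0.4},{"jaw": 0,"delta_pos": [245,-122,-2],"spin": 0.5},{"jaw": 0,"delta_pos": [290,-145,-2],"spin": 0.6},{"jaw": 0,"delta_pos": [334.7,-167.5,-2],"spin": 0.676},{"jaw": 0,"delta_pos": [334.7,-167.5,-2],"spin": 0.676}])

```text
time_s: 1.65
ee_pos: [476.2, -227.7, 180.0]
ee_rot: [-180.0, -0.0, -13.7]
force: [0.1, 0.1, -0.4]
gripper_width: 91.6
```

Run:
```python
from h import *
c=cams.calibration('wrist'); im=cams.grab_frame('wrist').copy(); s=env.state(); print(s['ee_pos'],s['ee_rot'])
cv2.imwrite('pics/w1raw.png',im[:,:,::-1]); import pickle; pickle.dump(c,open('c_w1.pkl','wb'))
for q in (np.array([(20,13,110),(20,-13,110),(-20,-13,110),(-20,13,110)],float),np.array([(95,31,30),(95,-31,30),(-95,-31,30),(-95,31,30)],float)):
    p=proj(T((523,-242,np.radians(-14)),q),c); print(p.round(1)); cv2.polylines(im,[np.round(p).astype(int)],True,(0,255,0),1)
cv2.imwrite('pics/w1.png',im[:,:,::-1])
```

```text
[ 475.07773824 -229.11252469  179.93328491] [ 1.79972155e+02  7.40155203e-03 -1.37912112e+01]
[[267.2 132.6]
 [296.7 132.7]
 [295.8 177.9]
 [267.3 177.8]]
[[252.7  60.9]
 [310.4  61.2]
 [305.6 229.7]
 [255.1 229.4]]
```

View pics/w1.png

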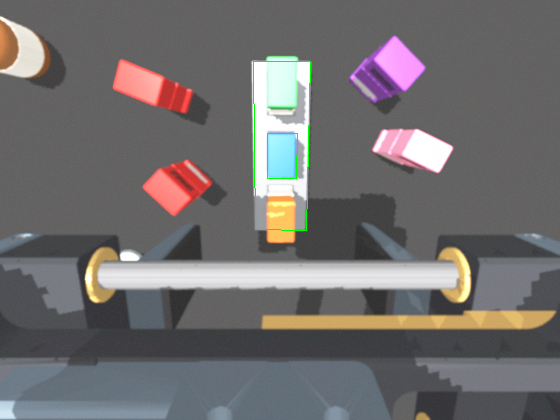

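View pics/w1raw.png

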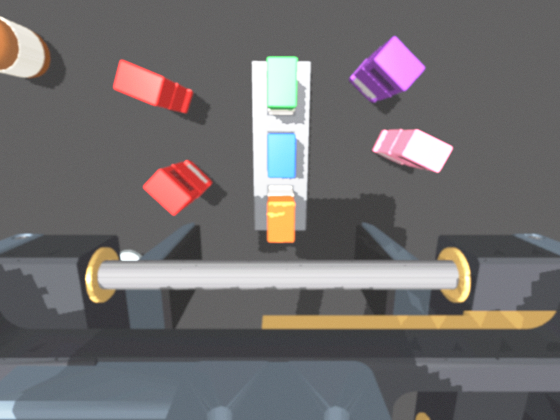

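Run:
```python
from h import *
import pickle
c=pickle.load(open('c_w1.pkl','rb'))
im=cv2.imread('pics/w1raw.png')
hsv=cv2.cvtColor(im,cv2.COLOR_BGR2HSV); m=cv2.inRange(hsv,(95,120,80),(125,255,255)); m[:, :250]=0;m[:, 320:]=0;m[:110]=0;m[200:]=0
cs=max(cv2.findContours(m,cv2.RETR_EXTERNAL,cv2.CHAIN_APPROX_NONE)[0],key=cv2.contourArea)
print(cv2.boundingRect(cs),cv2.minAreaRect(cs))
# white/grey rack edges per row
g=cv2.cvtColor(im,cv2.COLOR_BGR2GRAY).astype(int)
for r in (120,125,200): print(r,[ (x,g[r,x]) for x in list(range(248,260))+list(range(302,316))])
cc=cv2.minAreaRect(cs)[0]; print(ray(cc,c,110))
print(rel([523,-242,74],-14))
```

```text
(268, 133, 28, 45) ((281.5, 155.0), (44.0, 27.0), 90.0)
120 [(248, np.int64(100)), (249, np.int64(97)), (250, np.int64(97)), (251, np.int64(107)), (252, np.int64(170)), (253, np.int64(247)), (254, np.int64(255)), (255, np.int64(255)), (256, np.int64(255)), (257, np.int64(255)), (258, np.int64(255)), (259, np.int64(255)), (302, np.int64(169)), (303, np.int64(180)), (304, np.int64(206)), (305, np.int64(233)), (306, np.int64(250)), (307, np.int64(252)), (308, np.int64(223)), (309, np.int64(133)), (310, np.int64(84)), (311, np.int64(87)), (312, np.int64(95)), (313, np.int64(101)), (314, np.int64(97)), (315, np.int64(99))]
125 [(248, np.int64(99)), (249, np.int64(97)), (250, np.int64(94)), (251, np.int64(107)), (252, np.int64(168)), (253, np.int64(246)), (254, np.int64(255)), (255, np.int64(255)), (256, np.int64(255)), (257, np.int64(255)), (258, np.int64(255)), (259, np.int64(255)), (302, np.int64(253)), (303, np.int64(251)), (304, np.int64(251)), (305, np.int64(253)), (306, np.int64(254)), (307, np.int64(253)), (308, np.int64(225)), (309, np.int64(136)), (310, np.int64(96)), (311, np.int64(97)), (312, np.int64(101)), (313, np.int64(99)), (314, np.int64(99)), (315, np.int64(97))]
200 [(248, np.int64(98)), (249, np.int64(98)), (250, np.int64(101)), (251, np.int64(100)), (252, np.int64(97)), (253, np.int64(110)), (254, np.int64(133)), (255, np.int64(151)), (256, np.int64(156)), (257, np.int64(161)), (258, np.int64(158)), (259, np.int64(159)), (302, np.int64(159)), (303, np.int64(169)), (304, np.int64(188)), (305, np.int64(182)), (306, np.int64(148)), (307, np.int64(96)), (308, np.int64(70)), (309, np.int64(68)), (310, np.int64(67)), (311, np.int64(64)), (312, np.int64(67)), (313, np.int64(67)), (314, np.int64(70)), (315, np.int64(67))]
[ 523.60425521 -241.90149146  110.        ]
(array([ 49.6,   1. , 105.9]), np.float64(0.0036))
```

Call:
apply_moves(plan=[{"jaw": 0,"delta_pos": [25,0.5,0],"spin": 0},{"jaw": 0,"delta_pos": [50,1,10],"spin": 0.003},{"jaw": 0,"delta_pos": [50,1,35],"spin": 0.003},{"jaw": 0,"delta_pos": [50,1,65],"spin": 0.003},{"jaw": 0,"delta_pos": [50,1,90],"spin": 0.003},{"jaw": 0,"delta_pos": [50,1,106],"spin": 0.003},{"jaw": 0,"delta_pos": [50,1,106],"spin": 0.003},{"jaw": 0,"delta_pos": [50,1,106],"spin": 0.003}])

```text
time_s: 2.7
ee_pos: [523.9, -242.8, 74.9]
ee_rot: [179.9, -0.1, -14.0]
force: [0.9, 0.2, -0.2]
gripper_width: 91.3
```

Call:
apply_moves(plan=[{"jaw": 0.72,"delta_pos": [0,0,0],"spin": 0},{"jaw": 0.72,"delta_pos": [0,0,0],"spin": 0},{"jaw": 0.72,"delta_pos": [0,0,0],"spin": 0},{"jaw": 0.8,"delta_pos": [0,0,0],"spin": 0},{"jaw": 0.8,"delta_pos": [0,0,0],"spin": 0},{"jaw": 0.8,"delta_pos": [0,0,0],"spin": 0},{"jaw": 0.8,"delta_pos": [0,0,0],"spin": 0},{"jaw": 0.8,"delta_pos": [0,0,0],"spin": 0}], squeeze=35)

```text
time_s: 3.7
ee_pos: [523.9, -242.7, 74.9]
ee_rot: [179.9, -0.1, -14.0]
force: [0.1, -0.7, -0.8]
gripper_width: 18.6
```

Run:
```python
from h import *
print(env.state())
for n in ("side","top","wrist"):
    im=cams.grab_frame(n); cv2.imwrite(f'pics/{n}2.png',im[:,:,::-1])
im=cv2.imread("pics/side2.png"); a=cv2.resize(im[195:345,225:385],None,fx=4,fy=4,interpolation=cv2.INTER_CUBIC); cv2.imwrite("pics/s2.png",a)
```

```text
{'time_s': 3.7, 'qpos': array([-2.59776659e+01,  2.31965521e+01,  9.80258601e+01, -3.98641174e-02,
        5.86732023e+01,  7.80252297e+01]), 'qvel': array([-0.00704214,  0.01873885, -0.05351753,  0.00032463, -0.09379491,
        0.05375549]), 'effort': array([ 1.20302302e-03, -4.31971335e+01, -2.06196427e+01,  4.19338932e-02,
       -7.55399885e-02,  2.42938086e-04]), 'ee_pos': array([ 523.92989308, -242.73814237,   74.89016309]), 'ee_rot': array([ 1.79944995e+02, -9.50348258e-02, -1.39821548e+01]), 'force': array([ 0.14777653, -0.71367968, -0.84318326]), 'torque': array([ 0.03221143,  0.02773053, -0.02112939]), 'gripper_width': 18.55990863063312}
```

View pics/s2.png

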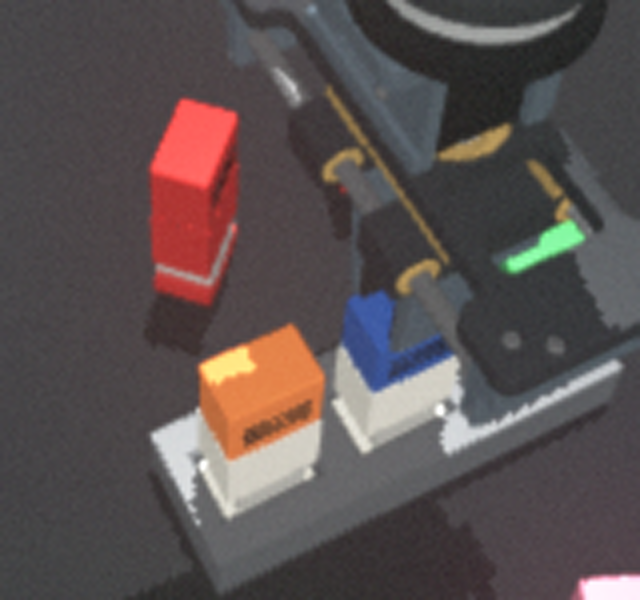

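View pics/wrist2.png

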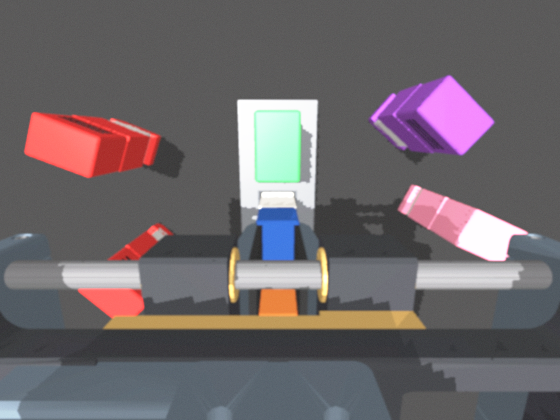

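Call:
apply_moves(plan=[{"jaw": 0.9,"delta_pos": [0,0,0],"spin": 0},{"jaw": 0.9,"delta_pos": [0,0,0],"spin": 0},{"jaw": 0.9,"delta_pos": [0,0,0],"spin": 0},{"jaw": 0.9,"delta_pos": [0,0,0],"spin": 0},{"jaw": 0.9,"delta_pos": [0,0,0],"spin": 0},{"jaw": 0.9,"delta_pos": [0,0,0],"spin": 0},{"jaw": 0.9,"delta_pos": [0,0,0],"spin": 0},{"jaw": 0.9,"delta_pos": [0,0,0],"spin": 0}], squeeze=35)

```text
time_s: 4.85
ee_pos: [523.9, -242.7, 74.9]
ee_rot: [179.9, -0.1, -14.0]
force: [0.2, -0.5, 0.2]
gripper_width: 9.0
```

Run:
```python
from h import *
im=cams.grab_frame("side"); a=cv2.resize(im[195:345,225:385,::-1],None,fx=4,fy=4,interpolation=cv2.INTER_CUBIC); cv2.imwrite("pics/s3.png",a)
im=cams.grab_frame("wrist"); a=cv2.resize(im[180:330,200:360,::-1],None,fx=4,fy=4,interpolation=cv2.INTER_CUBIC); cv2.imwrite("pics/w3.png",a)
```

```text
(no output)
```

View pics/s3.png

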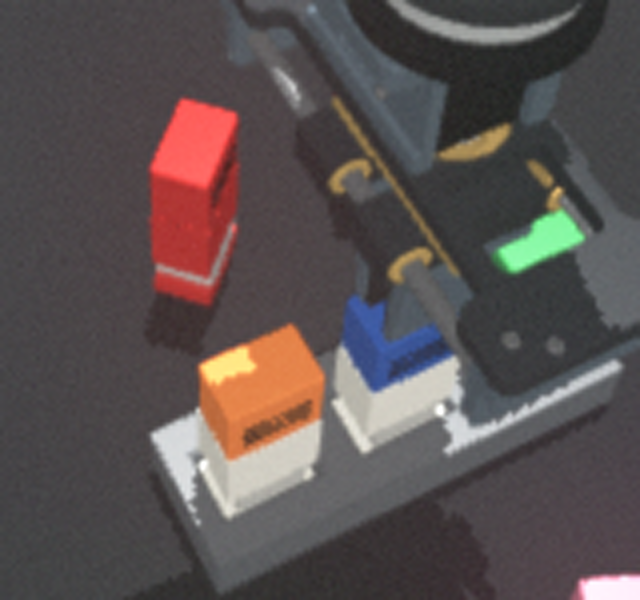

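View pics/w3.png

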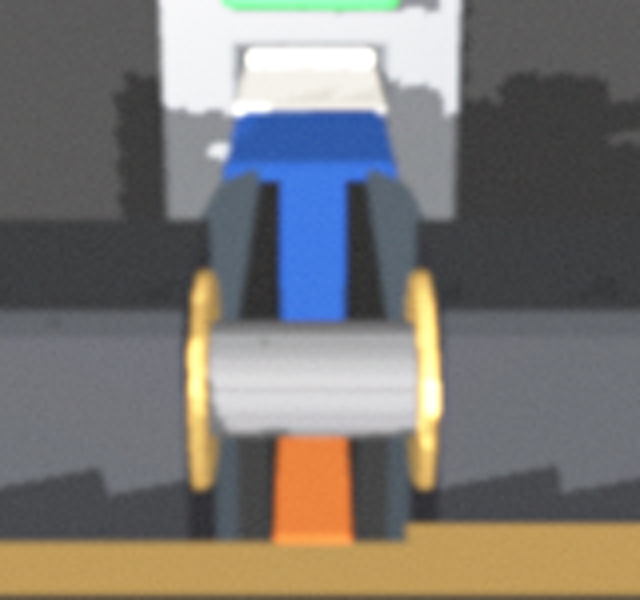

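Run:
```python
from h import *
s=env.state();p=s['ee_pos']
for n in("side","wrist"):
  c=cams.calibration(n)
  for z in (0,20,35,50): print(n,z,proj(p+[0,0,z],c))
  a=np.radians(-14);f=np.array([np.cos(a),np.sin(a),0])
  print(proj([p+16*f+[0,0,z] for z in(0,35)],c),proj([p-16*f+[0,0,z] for z in(0,35)],c))
# FK sanity: joint start given vs nominal
c=cams.calibration('wrist');R=cv2.Rodrigues(c['rvec'])[0]; print(-R.T@c['tvec'])
```

```text
side 0 [[325.18102181 281.813868  ]]
side 20 [[326.41817589 275.51623448]]
side 35 [[327.3889091  270.57479503]]
side 50 [[328.39886009 265.4337206 ]]
[[333.91647561 277.74328825]
 [336.50859639 266.40081056]] [[316.32003267 285.94294519]
 [318.13206432 274.81155502]]
wrist 0 [[278.79667919 231.9926241 ]]
wrist 20 [[278.9238149  241.60721327]]
wrist 35 [[279.03687246 250.15714803]]
wrist 50 [[279.16948033 260.18556707]]
[[278.81760221 210.19625298]
 [279.06691771 224.61633383]] [[278.77648461 253.03014812]
 [279.00806349 274.64703154]]
[ 589.76658789 -258.21711774  281.67492645]
```

Call:
apply_moves(plan=[{"jaw": 0.9,"delta_pos": [0,0,-20],"spin": 0},{"jaw": 0.9,"delta_pos": [0,0,-45],"spin": 0},{"jaw": 0.9,"delta_pos": [0,0,-70],"spin": 0},{"jaw": 0.9,"delta_pos": [0,0,-90],"spin": 0},{"jaw": 0.9,"delta_pos": [0,0,-90],"spin": 0},{"jaw": 0.9,"delta_pos": [0,0,-90],"spin": 0},{"jaw": 0.9,"delta_pos": [0,0,-90],"spin": 0},{"jaw": 0.9,"delta_pos": [0,0,-90],"spin": 0}])

```text
time_s: 5.95
ee_pos: [523.4, -242.5, 164.1]
ee_rot: [180.0, -0.0, -14.0]
force: [-0.6, -0.9, 0.6]
gripper_width: 8.8
```

Run:
```python
from h import *
p=env.state()['ee_pos'];print(env.state()['ee_pos'])
for n,(a,b,cc,d) in dict(side=(150,345,225,385),wrist=(150,330,190,370),top=(170,290,320,440)).items():
  c=cams.calibration(n); im=cams.grab_frame(n).copy()
  A=cv2.resize(im[a:b,cc:d,::-1],None,fx=4 if n!='side' else 3,fy=4 if n!='side' else 3,interpolation=cv2.INTER_CUBIC)
  f=4 if n!='side' else 3
  for z in(0,20,40):
    q=(proj(p+[0,0,z],c)[0]-[cc,a]+.5)*f; cv2.circle(A,tuple(np.round(q).astype(int)),3,(0,0,255) if z==0 else (0,255,255),-1)
  cv2.imwrite(f"pics/{n}4.png",A)
```

```text
[ 523.40851369 -242.47121472  164.06952949]
```

View pics/side4.png

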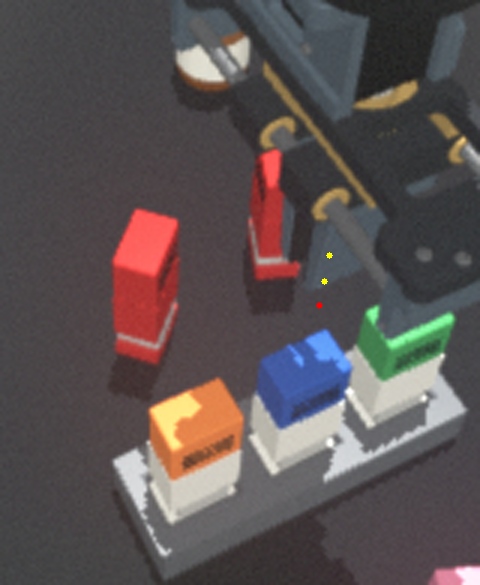

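View pics/wrist4.png

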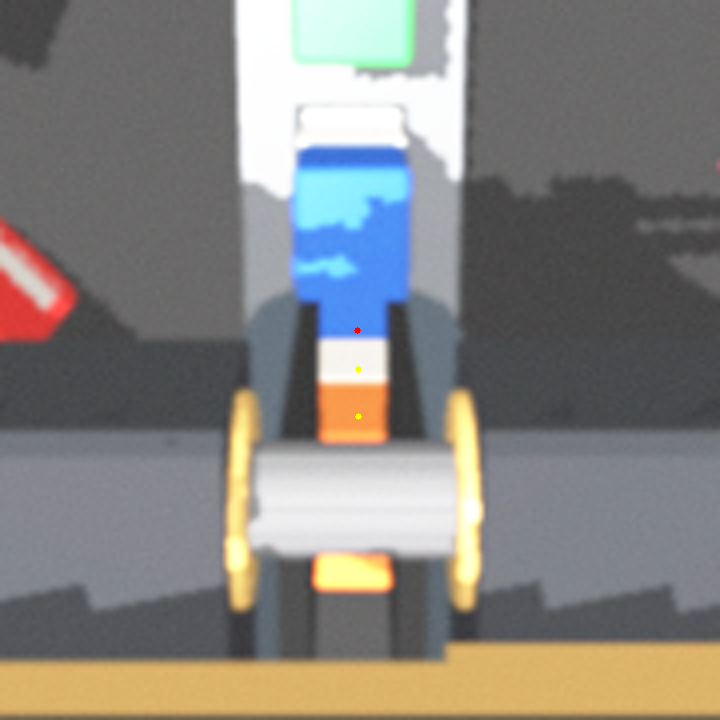

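Call:
apply_moves(plan=[{"jaw": 0.3,"delta_pos": [0,0,0],"spin": 0},{"jaw": 0.3,"delta_pos": [0,0,0],"spin": 0},{"jaw": 0.3,"delta_pos": [0,0,0],"spin": 0},{"jaw": 0.3,"delta_pos": [0,0,30],"spin": 0},{"jaw": 0.3,"delta_pos": [0,0,60],"spin": 0},{"jaw": 0.3,"delta_pos": [0,0,90],"spin": 0},{"jaw": 0.3,"delta_pos": [0,0,105],"spin": 0},{"jaw": 0.3,"delta_pos": [0,0,105],"spin": 0}])

```text
time_s: 7.1
ee_pos: [523.3, -242.5, 58.9]
ee_rot: [180.0, 0.0, -14.0]
force: [0.4, -0.8, 1.0]
gripper_width: 64.0
```

Run:
```python
from h import *
p=env.state()['ee_pos'];print(env.state()['ee_pos'],env.state()['force'],env.state()['gripper_width'])
for n,(a,b,cc,d) in dict(side=(195,345,225,385),wrist=(150,330,190,370)).items():
  c=cams.calibration(n); im=cams.grab_frame(n).copy()
  f=4
  A=cv2.resize(im[a:b,cc:d,::-1],None,fx=4,fy=4,interpolation=cv2.INTER_CUBIC)
  cv2.imwrite(f"pics/{n}5.png",A)
```

```text
[ 523.34657701 -242.50509536   58.88661474] [ 0.43930634 -0.75404006  1.01635274] 63.95051379681321
```

View pics/side5.png

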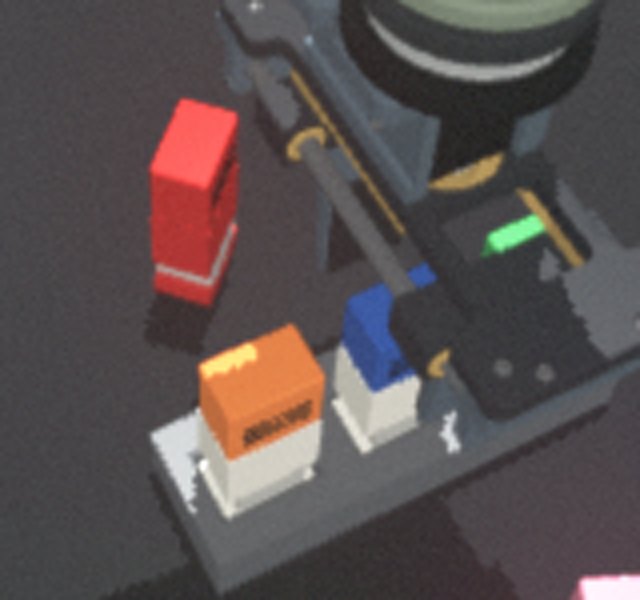

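View pics/wrist5.png

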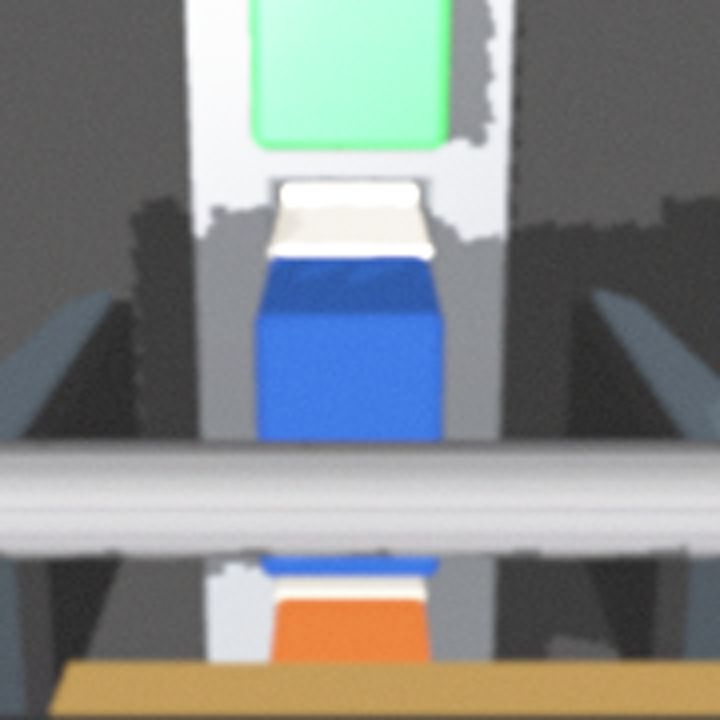

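Call:
apply_moves(plan=[{"jaw": 0.3,"delta_pos": [0,-0.3,5],"spin": 0},{"jaw": 0.3,"delta_pos": [0,-0.3,11],"spin": 0},{"jaw": 0.3,"delta_pos": [0,-0.3,17],"spin": 0},{"jaw": 0.5,"delta_pos": [0,-0.3,17],"spin": 0},{"jaw": 0.7,"delta_pos": [0,-0.3,17],"spin": 0},{"jaw": 0.85,"delta_pos": [0,-0.3,17],"spin": 0},{"jaw": 0.85,"delta_pos": [0,-0.3,17],"spin": 0},{"jaw": 0.85,"delta_pos": [0,-0.3,17],"spin": 0}], squeeze=35)

```text
time_s: 8.2
ee_pos: [524.8, -242.9, 43.7]
ee_rot: [179.9, -0.2, -14.0]
force: [0.2, 0.3, -0.1]
gripper_width: 25.5
```

Call:
apply_moves(plan=[{"jaw": 0.85,"delta_pos": [0,0,0],"spin": 0},{"jaw": 0.85,"delta_pos": [0,0,-5],"spin": 0},{"jaw": 0.85,"delta_pos": [0,0,-15],"spin": 0},{"jaw": 0.85,"delta_pos": [0,0,-30],"spin": 0},{"jaw": 0.85,"delta_pos": [0,0,-55],"spin": 0},{"jaw": 0.85,"delta_pos": [0,0,-85],"spin": 0},{"jaw": 0.85,"delta_pos": [0,0,-110],"spin": 0},{"jaw": 0.85,"delta_pos": [0,0,-110],"spin": 0}])

```text
time_s: 9.2
ee_pos: [526.1, -243.4, 156.7]
ee_rot: [179.9, -0.5, -14.0]
force: [0.1, -0.0, -2.4]
gripper_width: 26.0
```

Run:
```python
from h import *
s=env.state();print(s['ee_pos'],s['ee_rot'],s['force'],s['gripper_width'])
for n in("side","wrist","top"):
  im=cams.grab_frame(n); cv2.imwrite(f"pics/{n}6.png",im[:,:,::-1])
print(rel([494,247.3,s['ee_pos'][2]],11.6))
```

```text
[ 526.1063516  -243.40074987  156.71095541] [179.85467651  -0.53958899 -13.98269749] [ 0.13934597 -0.04564829 -2.36184302] 26.04482552259005
(array([-147.2, -467.9,   -4.5]), np.float64(-0.4465))
```

View pics/side6.png

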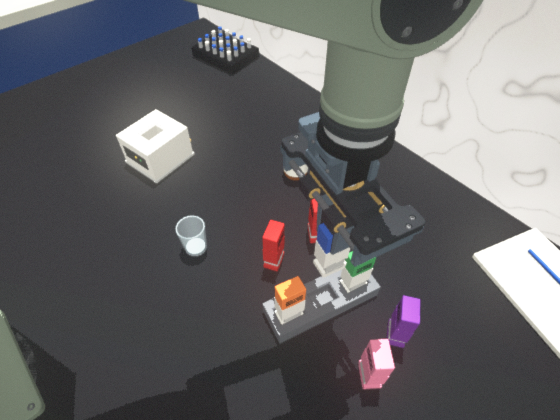

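View pics/wrist6.png

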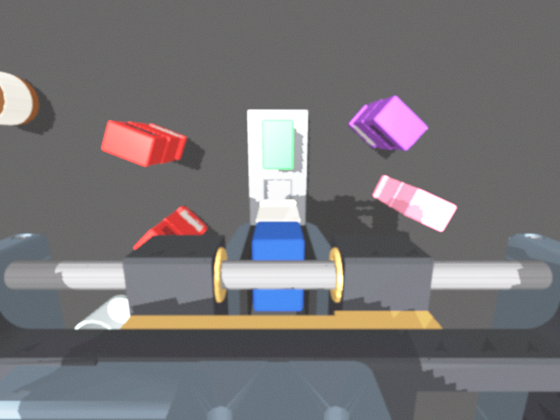

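Run:
```python
from h import *
print(rel([425,233,160],11.6))
```

```text
(array([-210.7, -437.3,   -7.9]), np.float64(-0.4465))
```

Call:
apply_moves(plan=[{"jaw": 0.85,"delta_pos": [-10,-20,-3],"spin": -0.02},{"jaw": 0.85,"delta_pos": [-30,-62,-5],"spin": -0.06},{"jaw": 0.85,"delta_pos": [-53,-110,-6],"spin": -0.11},{"jaw": 0.85,"delta_pos": [-77,-160,-6],"spin": -0.16},{"jaw": 0.85,"delta_pos": [-101,-210,-6],"spin": -0.21},{"jaw": 0.85,"delta_pos": [-125,-260,-6],"spin": -0.26},{"jaw": 0.85,"delta_pos": [-149,-310,-6],"spin": -0.31},{"jaw": 0.85,"delta_pos": [-168,-350,-6],"spin": -0.36}])

```text
time_s: 10.35
ee_pos: [443.0, 140.3, 157.7]
ee_rot: [179.9, 0.0, 6.9]
force: [0.9, 1.0, -2.4]
gripper_width: 25.9
```

Run:
```python
from h import *
print(rel([425,233,165],11.6))
```

```text
(array([ -6.9, -94.1,  -7.4]), np.float64(-0.0829))
```

Call:
apply_moves(plan=[{"jaw": 0.85,"delta_pos": [-2,-30,-4],"spin": -0.03},{"jaw": 0.85,"delta_pos": [-5,-65,-7],"spin": -0.06},{"jaw": 0.85,"delta_pos": [-7,-94,-7],"spin": -0.083},{"jaw": 0.85,"delta_pos": [-7,-94,-7],"spin": -0.083},{"jaw": 0.85,"delta_pos": [-7,-94,-7],"spin": -0.083},{"jaw": 0.85,"delta_pos": [-7,-94,-7],"spin": -0.083},{"jaw": 0.85,"delta_pos": [-7,-94,-7],"spin": -0.083},{"jaw": 0.85,"delta_pos": [-7,-94,-7],"spin": -0.083}])

```text
time_s: 11.35
ee_pos: [425.0, 232.4, 164.6]
ee_rot: [179.9, 0.0, 11.6]
force: [-1.1, 0.4, -0.9]
gripper_width: 25.9
```

Run:
```python
from h import *
import pickle
c=cams.calibration('wrist'); im=cams.grab_frame('wrist').copy(); s=env.state(); print(s['ee_pos'],s['ee_rot'])
cv2.imwrite('pics/w7raw.png',im[:,:,::-1]); pickle.dump((c,s['ee_pos'],s['ee_rot']),open('c_w7.pkl','wb'))
A=cv2.resize(im[60:260,190:370],None,fx=3,fy=3,interpolation=cv2.INTER_CUBIC)
cv2.imwrite('pics/w7crop.png',A[:,:,::-1])
def rect(a,b,z): return np.array([(a,b,z),(a,-b,z),(-a,-b,z),(-a,b,z)],float)
for q in (rect(55,50,80),rect(25.2,18.2,80),rect(21.2,14.2,76)):
    p=proj(T((494,247.3,np.radians(11.6)),q),c); print(p.round(1)); cv2.polylines(im,[np.round(p).astype(int)],True,(0,200,0),1)
cv2.imwrite('pics/w7.png',im[:,:,::-1])
for n in ('side','top'):
    im=cams.grab_frame(n); cv2.imwrite(f'pics/{n}7.png',im[:,:,::-1])
```

```text
[424.96261969 232.46175568 164.55626445] [1.79940960e+02 5.10137629e-02 1.15626285e+01]
[[220.7  66.6]
 [334.1  66.5]
 [329.1 189.5]
 [225.9 189.6]]
[[257.3 102.3]
 [297.5 102.2]
 [296.7 158.5]
 [258.2 158.5]]
[[262.  107.3]
 [292.8 107.2]
 [292.3 153.9]
 [262.6 153.9]]
```

View pics/w7.png

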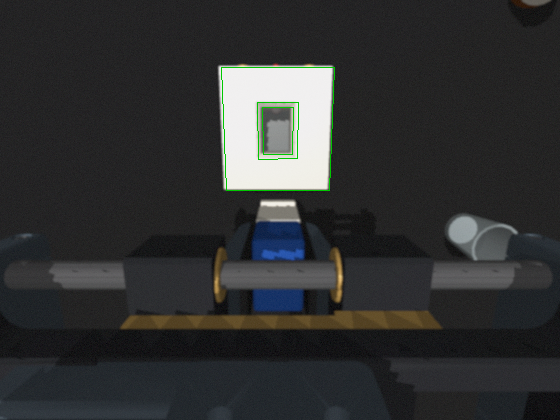

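View pics/w7crop.png

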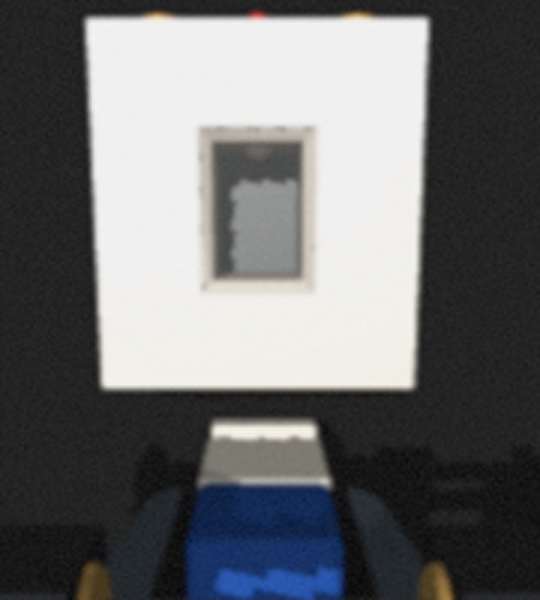

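View pics/side7.png

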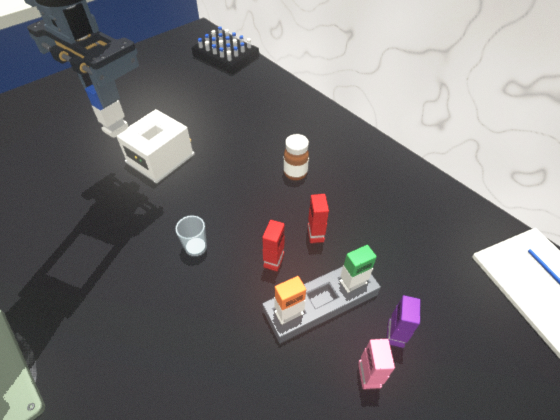

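View pics/top7.png

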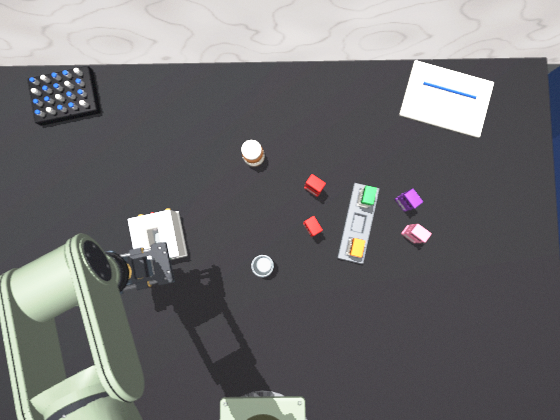

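Run:
```python
from h import *
import pickle
c,p,r=pickle.load(open('c_w7.pkl','rb')); Rt=Ro.from_euler('xyz',r,degrees=True).as_matrix()
for row,zt,nm in ((199.8,-26.7,'foot 7 up'),(201.5,-19.7,'foot top?'),(222.1,30.3,'cap line'),(239.8,66.3,'top edge')):
    for col in (278.4,): 
        P=ray((col,row),c,p[2]+zt); print(nm,(Rt.T@(P-p)).round(2))
for uv in ((275.7,129.8),): 
    P=ray((275.7,(102.3+157.3)/2),c,80); print(P,(Rt.T@(P-p)).round(2))
for n,z in (((256.7+294.7)/2,80),((260.7+290.7)/2,76)):
  for row in ((102.3,157.3) if z==80 else (107.3,153.3)): print((Rt.T@(ray((n,row),c,z)-p)).round(2))
im=cv2.imread('pics/side7.png'); cv2.imwrite('pics/s7.png',cv2.resize(im[70:190,75:205],None,fx=6,fy=5*1.0 and 6,interpolation=cv2.INTER_CUBIC)[:600])
```

```text
foot 7 up [1.801e+01 1.000e-02 2.668e+01]
foot top? [ 1.819e+01 -1.000e-02  1.968e+01]
cap line [ 16.54  -0.09 -30.31]
top edge [ 18.12  -0.15 -66.32]
[494.71249849 249.09700885  80.        ] [71.74 -2.4  84.49]
[95.84 -2.36 84.47]
[46.61 -2.45 84.51]
[91.85 -2.39 88.47]
[50.09 -2.47 88.51]
```

View pics/s7.png

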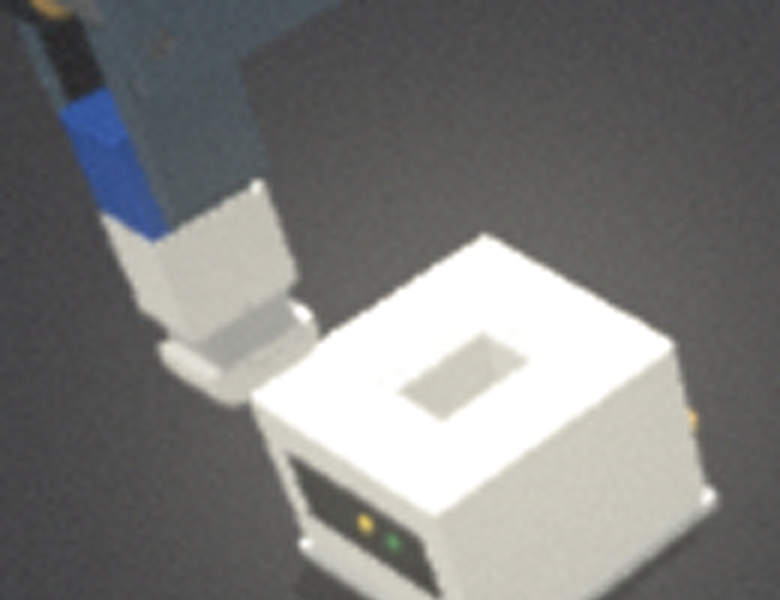

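Run:
```python
from h import *
import pickle
_,p,r=pickle.load(open('c_w7.pkl','rb')); Rt=Ro.from_euler('xyz',r,degrees=True).as_matrix()
c=cams.calibration('side')
obs=unc([(155,238),(187,340),(297,278),(102,213),(137,310)],6,(75,70))
zs=[30.3,-5.7,-5.7,30.3,-5.7]
for o,z in zip(obs,zs):
    P=ray(o,c,p[2]+z); print((Rt.T@(P-p)).round(2))
P=np.array([495.4,248,80]); print('holder side', (Rt.T@(P-p)).round(2))
```

```text
[-18.1    9.87 -30.27]
[-21.41   9.83   5.73]
[18.41 12.43  5.7 ]
[-20.39 -12.64 -30.29]
[-22.   -14.29   5.7 ]
holder side [72.2  -1.19 84.49]
```

Call:
apply_moves(plan=[{"jaw": 0.85,"delta_pos": [15,-0.5,0],"spin": 0},{"jaw": 0.85,"delta_pos": [40,-1.2,0],"spin": 0},{"jaw": 0.85,"delta_pos": [62,-1.8,0],"spin": 0},{"jaw": 0.85,"delta_pos": [73.2,-2,0],"spin": 0},{"jaw": 0.85,"delta_pos": [73.2,-2,12],"spin": 0},{"jaw": 0.85,"delta_pos": [73.2,-2,28],"spin": 0},{"jaw": 0.85,"delta_pos": [73.2,-2,42],"spin": 0},{"jaw": 0.85,"delta_pos": [73.2,-2,42],"spin": 0}])

```text
time_s: 12.5
ee_pos: [494.7, 248.6, 120.8]
ee_rot: [179.9, 0.3, 11.6]
force: [-0.8, 0.3, -0.8]
gripper_width: 26.3
```

Run:
```python
from h import *
import pickle
s=env.state(); print(s['ee_pos'],s['ee_rot'],s['force'],s['torque'])
_,p,r=pickle.load(open('c_w7.pkl','rb')); Rt=Ro.from_euler('xyz',r,degrees=True).as_matrix()
print('moved',Rt.T@(s['ee_pos']-p))
for n,b in (('side',(60,180,85,215)),('wrist',(80,280,190,370)),('top',(190,280,110,210))):
    im=cams.grab_frame(n); cv2.imwrite(f'pics/{n}8.png',cv2.resize(im[b[0]:b[1],b[2]:b[3],::-1],None,fx=4,fy=4,interpolation=cv2.INTER_CUBIC)[:600])
```

```text
[494.66827421 248.64444633 120.80722823] [179.89196699   0.25772274  11.59144189] [-0.75044004  0.31542771 -0.75593354] [-0.03240479  0.00756012  0.01493505]
moved [71.57362698 -1.92756892 43.68336431]
```

View pics/side8.png

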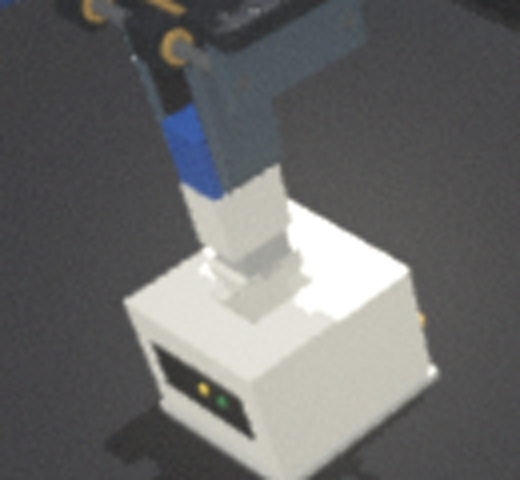

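View pics/wrist8.png

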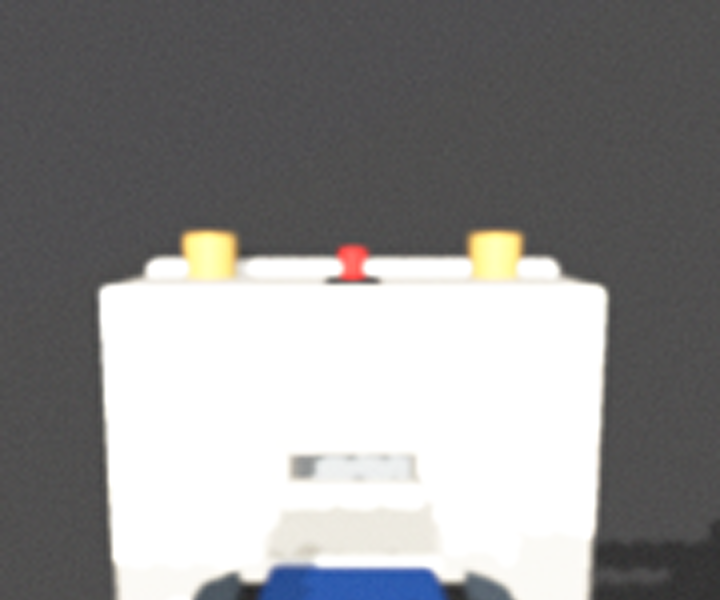

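Call:
apply_moves(plan=[{"jaw": 0.85,"delta_pos": [1.4,0,0],"spin": 0},{"jaw": 0.85,"delta_pos": [1.4,0,0],"spin": 0},{"jaw": 0.85,"delta_pos": [1.4,0,3],"spin": 0},{"jaw": 0.85,"delta_pos": [1.4,0,6],"spin": 0},{"jaw": 0.85,"delta_pos": [1.4,0,9],"spin": 0},{"jaw": 0.85,"delta_pos": [1.4,0,12],"spin": 0},{"jaw": 0.85,"delta_pos": [1.4,0,14],"spin": 0},{"jaw": 0.85,"delta_pos": [1.4,0,14],"spin": 0}])

```text
time_s: 13.65
ee_pos: [497.7, 249.6, 108.7]
ee_rot: [179.9, 0.0, 11.6]
force: [-0.8, -0.3, -1.8]
gripper_width: 26.1
```

Run:
```python
from h import *
import pickle
s=env.state(); print(s['ee_pos'],s['ee_rot'],s['force'],s['torque'])
_,p,r=pickle.load(open('c_w7.pkl','rb')); Rt=Ro.from_euler('xyz',r,degrees=True).as_matrix()
print('moved',Rt.T@(s['ee_pos']-p))
for n,b in (('side',(60,180,85,215)),('wrist',(80,280,190,370))):
    im=cams.grab_frame(n); cv2.imwrite(f'pics/{n}9.png',cv2.resize(im[b[0]:b[1],b[2]:b[3],::-1],None,fx=4,fy=4,interpolation=cv2.INTER_CUBIC)[:600])
```

```text
[497.72807336 249.63259713 108.72238498] [1.79948717e+02 1.72379652e-02 1.15888586e+01] [-0.80146691 -0.33275653 -1.84039083] [ 0.01354127  0.03427362 -0.02437018]
moved [74.78015364 -2.29481314 55.76498539]
```

View pics/side9.png

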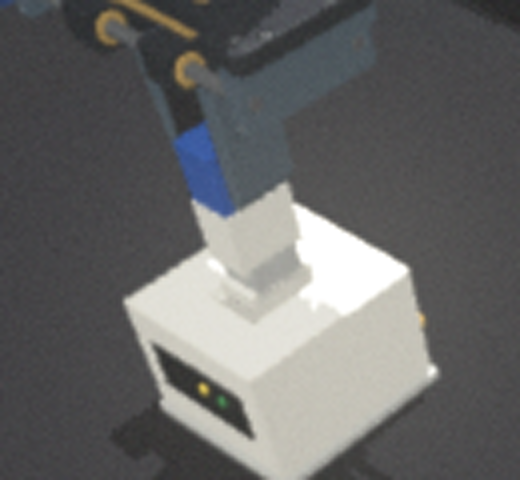

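View pics/wrist9.png

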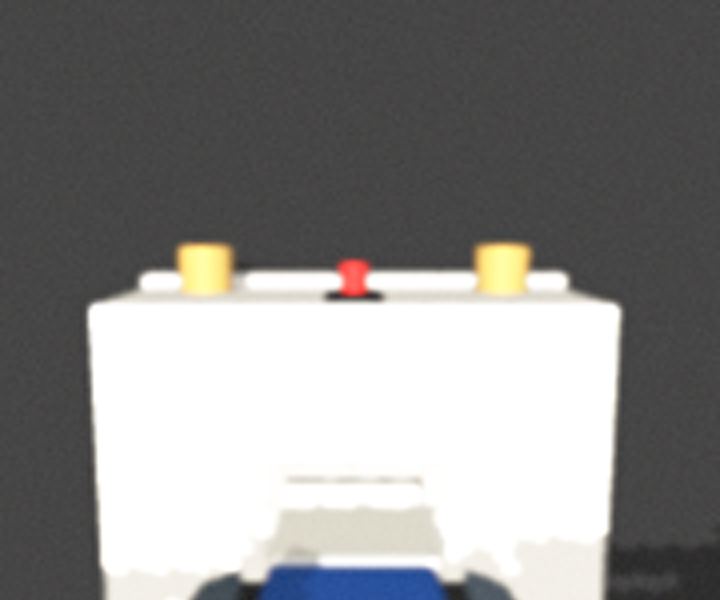

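Call:
apply_moves(plan=[{"jaw": 0.85,"delta_pos": [-1.5,0,0],"spin": 0},{"jaw": 0.85,"delta_pos": [-1.5,0,1],"spin": 0},{"jaw": 0.85,"delta_pos": [-1.5,0,3],"spin": 0},{"jaw": 0.85,"delta_pos": [-1.5,0,4.5],"spin": 0},{"jaw": 0.85,"delta_pos": [-1.5,0,6],"spin": 0},{"jaw": 0.85,"delta_pos": [-1.5,0,7.5],"spin": 0},{"jaw": 0.85,"delta_pos": [-1.5,0,8.5],"spin": 0},{"jaw": 0.85,"delta_pos": [-1.5,0,8.5],"spin": 0}])

```text
time_s: 14.75
ee_pos: [496.4, 249.4, 100.4]
ee_rot: [180.0, -0.0, 11.6]
force: [-0.4, -0.1, -2.2]
gripper_width: 25.9
```

```bash
cat > st.py <<'E'
from h import *
import pickle
s=env.state(); print(s['time_s'],s['ee_pos'].round(2),s['ee_rot'].round(2),s['force'].round(2),s['torque'].round(2),s['gripper_width'])
_,p,r=pickle.load(open('c_w7.pkl','rb')); Rt=Ro.from_euler('xyz',r,degrees=True).as_matrix()
print('moved',(Rt.T@(s['ee_pos']-p)).round(2), 'bottom',s['ee_pos'][2]-33.7)
E
python3 st.py
```

```text
14.75 [496.39 249.39 100.38] [179.95  -0.    11.59] [-0.36 -0.08 -2.15] [-0.01  0.01 -0.04] 25.920063667103353
moved [73.43 -2.33 64.11] bottom 66.67798764760185
```

Call:
apply_moves(plan=[{"jaw": 0.85,"delta_pos": [-0.3,0,1],"spin": 0},{"jaw": 0.85,"delta_pos": [-0.3,0,2],"spin": 0},{"jaw": 0.85,"delta_pos": [-0.3,0,3],"spin": 0},{"jaw": 0.85,"delta_pos": [-0.3,0,4],"spin": 0},{"jaw": 0.85,"delta_pos": [-0.3,0,5],"spin": 0},{"jaw": 0.85,"delta_pos": [-0.3,0,6],"spin": 0},{"jaw": 0.85,"delta_pos": [-0.3,0,7],"spin": 0},{"jaw": 0.85,"delta_pos": [-0.3,0,7],"spin": 0}])

```text
time_s: 15.75
ee_pos: [496.0, 249.3, 93.3]
ee_rot: [180.0, 0.0, 11.6]
force: [0.4, -0.2, -1.3]
gripper_width: 25.8
```

```bash
python3 st.py
```

```text
15.75 [496.01 249.32  93.28] [1.7995e+02 1.0000e-02 1.1590e+01] [ 0.41 -0.21 -1.3 ] [-0.   -0.01  0.01] 25.84150060852094
moved [73.05 -2.35 71.21] bottom 59.5826266687186
```

Call:
apply_moves(plan=[{"jaw": 0.85,"delta_pos": [0,0,1],"spin": 0},{"jaw": 0.85,"delta_pos": [0,0,2],"spin": 0},{"jaw": 0.85,"delta_pos": [0,0,3],"spin": 0},{"jaw": 0.85,"delta_pos": [0,0,4],"spin": 0},{"jaw": 0.85,"delta_pos": [0,0,5],"spin": 0},{"jaw": 0.85,"delta_pos": [0,0,6],"spin": 0},{"jaw": 0.85,"delta_pos": [0,0,6],"spin": 0},{"jaw": 0.85,"delta_pos": [0,0,6],"spin": 0}])

```text
time_s: 16.75
ee_pos: [496.1, 249.3, 87.3]
ee_rot: [180.0, 0.0, 11.6]
force: [0.4, -0.6, -1.1]
gripper_width: 25.7
```

```bash
python3 st.py
```

```text
16.75 [496.06 249.29  87.31] [179.95   0.    11.59] [ 0.43 -0.59 -1.07] [ 0.05 -0.01 -0.  ] 25.65612380772132
moved [73.09 -2.32 77.18] bottom 53.60994755503573
```

Call:
apply_moves(plan=[{"jaw": 0.85,"delta_pos": [0,0,1],"spin": 0},{"jaw": 0.85,"delta_pos": [0,0,2],"spin": 0},{"jaw": 0.85,"delta_pos": [0,0,3],"spin": 0},{"jaw": 0.85,"delta_pos": [0,0,4],"spin": 0},{"jaw": 0.85,"delta_pos": [0,0,5],"spin": 0},{"jaw": 0.85,"delta_pos": [0,0,6],"spin": 0},{"jaw": 0.85,"delta_pos": [0,0,6],"spin": 0},{"jaw": 0.85,"delta_pos": [0,0,6],"spin": 0}], squeeze=45)

```text
time_s: 17.75
ee_pos: [495.3, 249.2, 82.1]
ee_rot: [180.0, 0.1, 11.6]
force: [-2.8, -1.2, 5.9]
gripper_width: 25.7
```

```bash
python3 st.py
```

```text
17.75 [495.31 249.2   82.06] [1.7996e+02 7.0000e-02 1.1580e+01] [-2.76 -1.18  5.86] [-0.23  0.96  0.03] 25.748126264909356
moved [72.35 -2.39 82.43] bottom 48.35940690568248
```

Call:
apply_moves(plan=[{"jaw": 0.85,"delta_pos": [0.3,0,1],"spin": 0},{"jaw": 0.85,"delta_pos": [0.3,0,2],"spin": 0},{"jaw": 0.85,"delta_pos": [0.3,0,3],"spin": 0},{"jaw": 0.85,"delta_pos": [0.3,0,4],"spin": 0},{"jaw": 0.85,"delta_pos": [0.3,0,5],"spin": 0},{"jaw": 0.85,"delta_pos": [0.3,0,5],"spin": 0},{"jaw": 0.85,"delta_pos": [0.3,0,5],"spin": 0},{"jaw": 0.85,"delta_pos": [0.3,0,5],"spin": 0}])

```text
time_s: 18.75
ee_pos: [495.3, 249.3, 77.7]
ee_rot: [180.0, 0.1, 11.6]
force: [-2.1, -1.3, 5.1]
gripper_width: 25.7
```

```bash
python3 st.py
```

```text
18.75 [495.25 249.31  77.71] [1.7998e+02 9.0000e-02 1.1570e+01] [-2.13 -1.27  5.11] [-0.12  0.76  0.01] 25.731802766078044
moved [72.32 -2.51 86.78] bottom 44.00947170682976
```

Call:
apply_moves(plan=[{"jaw": 0.85,"delta_pos": [0.2,0,1],"spin": 0},{"jaw": 0.85,"delta_pos": [0.2,0,2],"spin": 0},{"jaw": 0.85,"delta_pos": [0.2,0,3],"spin": 0},{"jaw": 0.85,"delta_pos": [0.2,0,4],"spin": 0},{"jaw": 0.85,"delta_pos": [0.2,0,5],"spin": 0},{"jaw": 0.85,"delta_pos": [0.2,0,5.5],"spin": 0},{"jaw": 0.85,"delta_pos": [0.2,0,5.5],"spin": 0},{"jaw": 0.85,"delta_pos": [0.2,0,5.5],"spin": 0}])

```text
time_s: 19.75
ee_pos: [495.2, 249.5, 73.0]
ee_rot: [180.0, 0.1, 11.6]
force: [-3.8, -0.1, 5.4]
gripper_width: 25.8
```

```bash
python3 st.py
python3 - <<'E'
from h import *
for n,b in (('side',(60,180,85,215)),('wrist',(80,280,190,370))):
    im=cams.grab_frame(n); cv2.imwrite(f'pics/{n}10.png',cv2.resize(im[b[0]:b[1],b[2]:b[3],::-1],None,fx=4,fy=4,interpolation=cv2.INTER_CUBIC)[:600])
E
```

```text
19.75 [495.24 249.47  72.96] [1.800e+02 9.000e-02 1.157e+01] [-3.78 -0.15  5.44] [-0.15  0.72  0.03] 25.844701756878816
moved [72.34 -2.67 91.53] bottom 39.258736574086555
```

View pics/wrist10.png

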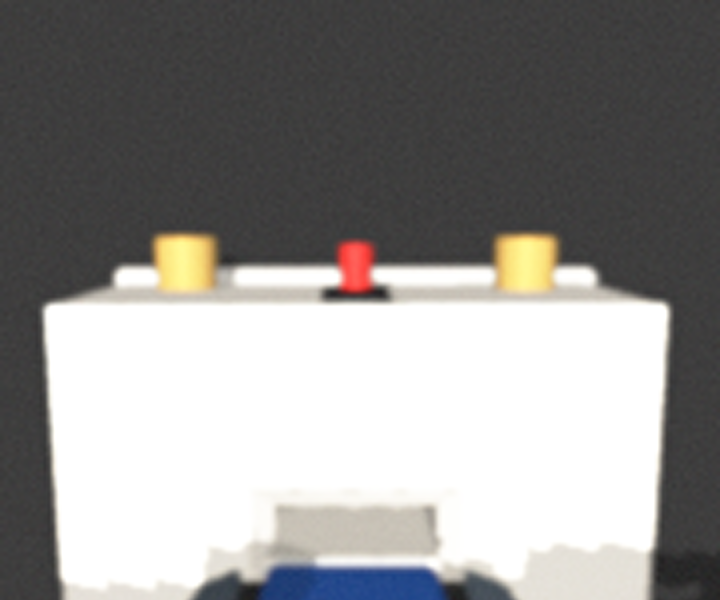

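View pics/side10.png

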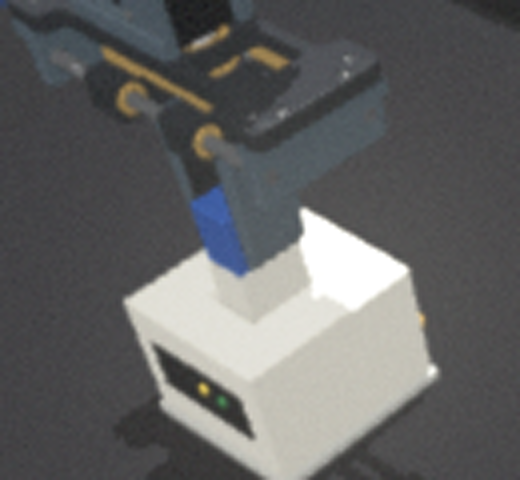

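Call:
apply_moves(plan=[{"jaw": 0.85,"delta_pos": [0.2,0,1],"spin": 0},{"jaw": 0.85,"delta_pos": [0.2,0,2],"spin": 0},{"jaw": 0.85,"delta_pos": [0.2,0,3],"spin": 0},{"jaw": 0.85,"delta_pos": [0.2,0,4],"spin": 0},{"jaw": 0.85,"delta_pos": [0.2,0,5],"spin": 0},{"jaw": 0.85,"delta_pos": [0.2,0,5.5],"spin": 0},{"jaw": 0.85,"delta_pos": [0.2,0,5.5],"spin": 0},{"jaw": 0.85,"delta_pos": [0.2,0,5.5],"spin": 0}])

```text
time_s: 20.85
ee_pos: [495.2, 249.5, 67.1]
ee_rot: [180.0, 0.1, 11.6]
force: [-1.5, 0.6, -0.4]
gripper_width: 25.8
```

```bash
python3 st.py
```

```text
20.85 [495.22 249.51  67.06] [1.800e+02 1.300e-01 1.157e+01] [-1.55  0.59 -0.37] [0.04 0.51 0.  ] 25.75937511584999
moved [72.33 -2.72 97.43] bottom 33.358846604779956
```

Call:
apply_moves(plan=[{"jaw": 0.85,"delta_pos": [0.2,0,0.5],"spin": 0},{"jaw": 0.85,"delta_pos": [0.2,0,1],"spin": 0},{"jaw": 0.85,"delta_pos": [0.2,0,1.5],"spin": 0},{"jaw": 0.85,"delta_pos": [0.2,0,2],"spin": 0},{"jaw": 0.85,"delta_pos": [0.2,0,2.5],"spin": 0},{"jaw": 0.85,"delta_pos": [0.2,0,2.5],"spin": 0},{"jaw": 0.85,"delta_pos": [0.2,0,2.5],"spin": 0},{"jaw": 0.85,"delta_pos": [0.2,0,2.5],"spin": 0}])

```text
time_s: 21.85
ee_pos: [495.5, 249.5, 64.5]
ee_rot: [180.0, 0.1, 11.6]
force: [-1.3, -1.2, -3.6]
gripper_width: 26.0
```

```bash
python3 st.py
```

```text
21.85 [495.53 249.52  64.5 ] [1.7999e+02 1.2000e-01 1.1570e+01] [-1.32 -1.2  -3.6 ] [-0.12  0.19  0.  ] 26.007782065968566
moved [72.64 -2.67 99.99] bottom 30.80105428572294
```

Call:
apply_moves(plan=[{"jaw": 0.85,"delta_pos": [0,0,0.5],"spin": 0},{"jaw": 0.85,"delta_pos": [0,0,1],"spin": 0},{"jaw": 0.85,"delta_pos": [0,0,1.5],"spin": 0},{"jaw": 0.85,"delta_pos": [0,0,2],"spin": 0},{"jaw": 0.85,"delta_pos": [0,0,2],"spin": 0},{"jaw": 0.85,"delta_pos": [0,0,2],"spin": 0},{"jaw": 0.85,"delta_pos": [0,0,2],"spin": 0},{"jaw": 0.85,"delta_pos": [0,0,2],"spin": 0}])

```text
time_s: 22.85
ee_pos: [496.0, 249.7, 62.9]
ee_rot: [-180.0, 0.1, 11.6]
force: [0.4, -0.0, 2.0]
gripper_width: 25.6
```

```bash
python3 st.py
```

```text
22.85 [496.02 249.72  62.87] [-1.7999e+02  5.0000e-02  1.1570e+01] [ 0.38 -0.04  1.97] [ 0.05 -0.16 -0.01] 25.601410454823345
moved [ 73.17  -2.77 101.62] bottom 29.168528447336563
```

Call:
apply_moves(plan=[{"jaw": 0.85,"delta_pos": [0,0,0.4],"spin": 0},{"jaw": 0.85,"delta_pos": [0,0,0.8],"spin": 0},{"jaw": 0.85,"delta_pos": [0,0,1.2],"spin": 0},{"jaw": 0.85,"delta_pos": [0,0,1.2],"spin": 0},{"jaw": 0.85,"delta_pos": [0,0,1.2],"spin": 0},{"jaw": 0.85,"delta_pos": [0,0,1.2],"spin": 0},{"jaw": 0.85,"delta_pos": [0,0,1.2],"spin": 0},{"jaw": 0.85,"delta_pos": [0,0,1.2],"spin": 0}])

```text
time_s: 23.85
ee_pos: [496.1, 249.8, 62.9]
ee_rot: [-180.0, 0.0, 11.6]
force: [-1.0, -0.7, 9.0]
gripper_width: 25.9
```

```bash
python3 st.py
```

```text
23.85 [496.11 249.78  62.86] [-1.7998e+02  1.0000e-02  1.1570e+01] [-1.01 -0.7   8.98] [-0.19  0.34  0.01] 25.896673286659915
moved [ 73.26  -2.81 101.63] bottom 29.162856528270005
```

Call:
apply_moves(plan=[{"jaw": 0.85,"delta_pos": [0,0,0],"spin": 0},{"jaw": 0.7,"delta_pos": [0,0,0],"spin": 0},{"jaw": 0.6,"delta_pos": [0,0,0],"spin": 0},{"jaw": 0.5,"delta_pos": [0,0,0],"spin": 0},{"jaw": 0.4,"delta_pos": [0,0,0],"spin": 0},{"jaw": 0.4,"delta_pos": [0,0,0],"spin": 0},{"jaw": 0.4,"delta_pos": [0,0,0],"spin": 0},{"jaw": 0.4,"delta_pos": [0,0,0],"spin": 0}])

```text
time_s: 24.85
ee_pos: [496.1, 249.8, 62.9]
ee_rot: [-180.0, 0.0, 11.6]
force: [-0.6, 0.2, 0.2]
gripper_width: 55.0
```

Call:
apply_moves(plan=[{"jaw": 0.4,"delta_pos": [0,0,-5],"spin": 0},{"jaw": 0.4,"delta_pos": [0,0,-15],"spin": 0},{"jaw": 0.4,"delta_pos": [0,0,-30],"spin": 0},{"jaw": 0.4,"delta_pos": [0,0,-55],"spin": 0},{"jaw": 0.4,"delta_pos": [0,0,-85],"spin": 0},{"jaw": 0.4,"delta_pos": [-20,0,-110],"spin": 0},{"jaw": 0.4,"delta_pos": [-50,0,-110],"spin": 0},{"jaw": 0.4,"delta_pos": [-80,0,-110],"spin": 0}])

```text
time_s: 25.85
ee_pos: [417.4, 233.7, 174.4]
ee_rot: [-179.9, -0.1, 11.6]
force: [0.5, 0.1, -0.2]
gripper_width: 54.7
```

```bash
python3 st.py
python3 - <<'E'
from h import *
for n,b in (('side',(60,190,85,215)),('wrist',(0,250,130,430))):
    im=cams.grab_frame(n); c=cams.calibration(n); im=im.copy(); cv2.imwrite(f'pics/{n}11f.png',im[:,:,::-1])
    top=29.2+100
    q=np.array([(20,13,top),(20,-13,top),(-20,-13,top),(-20,13,top)])
    pr=proj(T((494.5,249,np.radians(11.6)),q),c); print(n,pr.round(1))
    cv2.imwrite(f'pics/{n}11.png',cv2.resize(im[b[0]:b[1],b[2]:b[3],::-1],None,fx=600/(b[3]-b[2]) if n=='wrist' else 4,fy=2 if n=='wrist' else 4,interpolation=cv2.INTER_CUBIC)[:600])
E
```

```text
25.85 [417.36 233.71 174.38] [-1.7994e+02 -1.1000e-01  1.1560e+01] [ 0.46  0.07 -0.19] [-0.05  0.07 -0.04] 54.746832864967814
moved [-7.21 -2.73 -9.82] bottom 140.67753497031725
side [[148.3 104.5]
 [156.8 109.4]
 [141.4 119.3]
 [132.9 114.3]]
wrist [[262.2  90.6]
 [295.7  90.6]
 [295.  143.3]
 [262.8 143.3]]
```

View pics/side11.png

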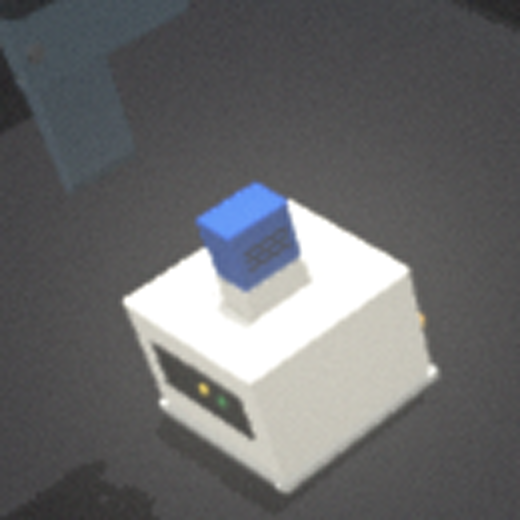

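View pics/wrist11.png

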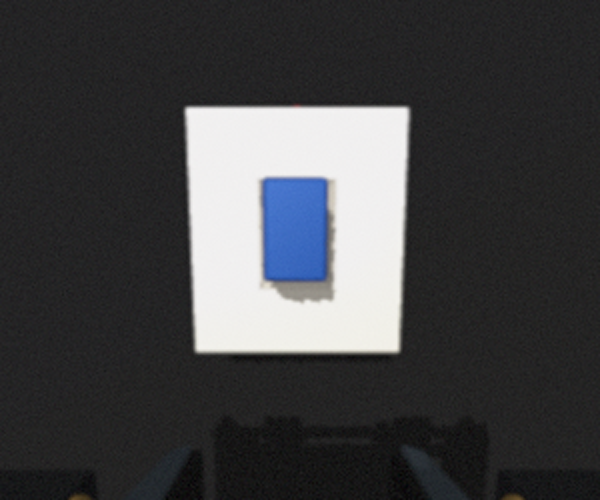

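View pics/side11f.png

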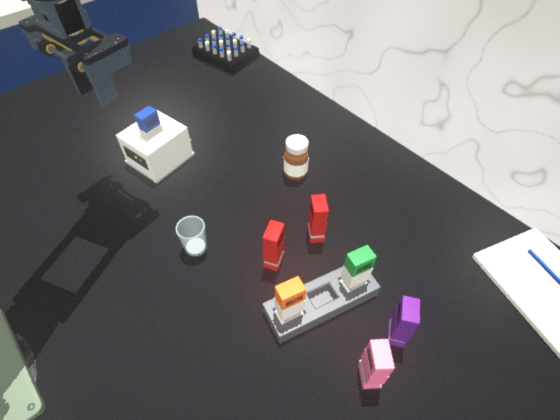

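```bash
python3 -c "
from workcell import env
print(env.job_done(), env.state()['time_s'])"
```

```text
the job is handed in; nothing more can be done
the job is handed in; nothing more can be done
```

The blue-capped cartridge is out of the rack, pushed past the sprung ball and seated in the white holder, and the gripper has let go. I handed the job in at about 26 s, with the arm clear of the holder.

**How it went in:**
- **Ball:** it met the ball with the cartridge's underside at about z = 49 mm and dragged past at 5–6 N. The red pin came out during this.
- **Click:** the push dropped to about zero, then the ball pulled the cartridge down (−3.6 N).
- **Stop:** it hit a firm stop with the underside at z ≈ 29 mm, about 51 mm below the mouth. The highest reading at the end of a move was 9 N. The stop came about 20–21 mm below first ball contact, as it should, and the cartridge stands about 49 mm out, within the 43–67 mm range.

**Last checks:** the final pictures show it upright and centred in the mouth, with the pin almost fully back in. The other cartridges, the jar, the beaker and the look-alikes are where they stood.

**Disagreements and problems:**
- **Missed grasp:** my first attempt closed on air just above the cap. The visible fingertips sit about 37 mm behind the reported TCP, so I gripped again lower down. Nothing was moved by the miss.
- **Holder position:** the cameras disagreed on it by about 1–3 mm. I used the wrist camera, and the cartridge entered the well with no noticeable side load.
- **Cap height:** in the side camera the cap's top appears about 1 pixel (2–3 mm) lower than I calculated. That camera is offset by a similar amount elsewhere, so I took the force readings as the evidence that it is seated.

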